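# Post the empty carton through the caddy's spring flap

### The arm

A 7-joint arm with a two-finger parallel gripper is mounted at the origin on the work surface. World frame = base frame: x ahead of the robot, y to its left, z up, the work surface at z = 0. Lengths are in mm, angles in rad, forces in N, time in s.
With the tool pointing down it reaches from about 400 to 875 mm from the base axis. Payload 4.4 kg.
Tool frame: the origin (TCP) lies at the very end of the fingers, on their centre line; the grasp point (between the pads) lies 19 mm behind it; z points along the fingers, y is the line along which they close (so a half turn about z gives the same grasp; the last joint's range is limited). The gripper opens to 85 mm and grips with 20 to 120 N. Pads are 22 mm wide; open, the fingers measure 114 mm over their backs; the gripper's body (76 mm by 85 mm) begins 54 mm behind the grasp point. The pads swing forward as they close: fully open they stand 13 mm farther back than shut.
Start: joints at [-1.286, 0.628, 0.038, 1.517, -0.027, 0.996, -0.02], TCP at [223.349, 610.437, 231.313] pointing down, gripper open.
Joint ranges: [-3.06, 3.06], [-0.37, 2.12], [-1.25, 1.32], [0.18, 2.47], [-1.1, 4.24], [0.23, 1.98], [-2.94, 2.94]. Speed limits (rad/s): [2.57, 2.57, 3.14, 3.14, 3.14, 3.14, 3.14].

### API

Orientations are given as [roll, pitch, yaw] about the fixed x, y, z axes, in that order (R = Rz(yaw) Ry(pitch) Rx(roll)).
In Python, from cell import ctrl gives the robot as it stands.
- The arm moves only by the tool step_arm, never from a script. Its argument "series" is a list that holds one entry, the list of rows, each a list of 7 numbers: the turn, a rotation vector about the tool's x, y, z as a fraction of full scale, then the shift along the tool's x, y, z as a fraction of full scale, then the closure, from 0 (fully open) to 1 (shut). In form: [[[ax, ay, az, tx, ty, tz, gripper], ...]]. A call has 1 to 12 rows; each row shifts and turns the commanded pose from where the row before left it, along the tool's axes as they then stand; what a row does not reach is not made up. Full scale, the value 1, is 150 mm for a shift and 45 degrees for a turn. A row lasts 1/10 s, in which the tool goes at most 50 mm and 8.59 degrees, less where a joint would pass 70% of its speed; a pose out of reach is approached as far as the arm can. A call with a number of a shift or a turn outside -1 to 1 is refused whole. A call with a gripper value outside its range is refused whole. The fingers move at their own pace and stop on an object; the grip force is fixed at half the most. Time passes only in rows, so rows that do not move let the fingers close. It gives the time, the measured TCP pose, the force, the opening and the grip force at its end, in the units of the state.
- ctrl.read_state(): the state, without advancing time (a new reading comes with each control period).
- ctrl.get_image(name): name is "side" or "top"; returns a dict with "img" (420x560x3 uint8, red, green, blue), "fx", "fy", "cx", "cy" (pixels), "R" (3x3) and "t" (3): a world point X has camera coordinates R X + t. Camera axes: x right, y down, z forward; pixel columns grow to the right and rows downward; lengths in mm; the calibration is good to about 2 mm. A picture is of the moment at which its call begins. There is no depth.
- ctrl.finish_job(): hands the job in; it is judged then, once.
Trained networks look in a picture, given as the dict that the camera call returned (one of the last four; its "shot" number tells which), for a name from the list of things; names that differ only in an ending like _2 or _b are one class to them, and where a whole thing is asked for, a point or a joint stands for the part that bears it (a point fixed in the world has none). Each returns a list of dicts, best first, with "score" (0 to 1); they miss things now and then, are a little off and sometimes report something else, mostly with a low value. They report only what shows in the picture. A call takes as long as a camera call. They do not tell look-alikes from the thing itself.
- ctrl.recognise(picture, thing): "centre" ([column, row] in pixels, amid what is visible of it).
The state is a dict: "clock": time; "qpos": joint angles; "qd": joint speeds; "tau": joint torques, N m; "eef_pos": TCP position; "tool_rot": TCP orientation; "force": force on the tool from outside, world axes, zero at the start; "torque": the same for the moment, N m; "width": finger opening in mm; "gripper_force": force on a finger pad.
Only numpy, scipy, OpenCV 4.12 (cv2) and the standard library are available. Lean on these libraries where they do the work, as an engineer would, in place of code of your own. Each camera call takes 0.05 s, during which the arm holds its last target. There are 200 camera calls.

### The job

Put the small empty cardboard carton that lies on the recycling caddy's shelf into the caddy: push the spring flap open with one finger and keep it open, while the other finger slides the carton off the shelf's rear edge, until it has dropped in; then come away and let the flap close. Do not pick the carton up or shove it against the flap to open it, and leave the coffee capsule, cup and biscuits around it where they are.

Things in the scene. Friction and masses are not known exactly. Their poses are not given: they have to be found in the camera images.
- caddy: Fixed grey plastic recycling caddy, hollow, 235 (x) x 218 (y) mm, nothing above it. Origin: at counter height below the middle of its shelf's rear edge; x points level from shelf to flap (away from the robot, turned up to 0.3 rad), y left, z up. The flat shelf is its lid: top at z 120, x -125 to 0, 6 mm thick, open at front and sides. Behind it the mouth, x 0 to 75, y -103 to 103, is covered by the flap.
- shelf_edge (a point): Middle of the shelf's rear edge, on top of the shelf: caddy (0, 0, 120) mm. The carton tips in once its middle is past this edge. At both ends of the mouth 6 mm cheeks (y 103 to 109 and -103 to -109) rise with the flap's slope from z 120 at x 0 to z 165 at x 75.
- flap_hinge (a point): Middle of the flap's hinge line, parallel to caddy y: caddy (75, 0, 165) mm. Behind it is a flat hood, top at z 165, x 75 to 110, so a finger that holds the flap must stay in front of the hinge. The flap is a bare aluminium plate 87 long x 200 wide (y -100 to 100) x 4 mm; closed, it slopes from the hinge down to the shelf's rear edge.
- flap (a joint): Flap angle, rad: 0 closed, grows as it opens, 1.03 hanging straight down, 1.25 the stop. Pushed away from the robot or pressed down from above, its lower edge swings inwards and down. A spring shuts it: about 0.2 N m closed, 0.3 N m at 1 rad (2 to 3 N at the lower edge, 5 to 9 N half-way up).
- carton_center (a point): Centre of the loose cardboard carton, 36 (its x) x 60 (its y) x 30 (z) mm, about 40 g, with paper labels. It lies flat on the caddy's shelf, its long side roughly along the shelf's rear edge (turned by up to 0.2 rad), centre 48 to 60 mm before the edge and up to 42 mm to either side of the middle, 15 mm above the shelf.
- capsule: Copper-coloured coffee capsule, 33 mm diameter, 25 mm high, standing on the left front corner of the caddy's shelf. Origin: centre of its underside. Leave it.
- cup: Large white cup, 110 mm diameter, 72 mm high, on the counter to the left of the caddy. Origin: centre of its underside. Leave it.
- biscuits: Pack of three biscuits, 45 x 95 x 28 mm, on the counter to the right of the caddy. Origin: centre of its underside. Leave it.
Things that resemble listed ones, but are neither listed nor needed, are in the scene too. There is more than one size of the part that bears carton_center; the job needs the smallest.

How it is judged (in metres and radians):
On the way, in this order (a step that is already met when the one before it is completed fails the run):
1. a finger holds the flap open (over 0.2 rad) while the carton is still on the shelf (value of joint flap above 0.2 rad and contact force between the fingers and flap above 0.2 N and x of carton_center in the frame of caddy below -0.004 m and z of carton_center in the frame of caddy above 0.125 m), for 0.1 s.
2. the carton has dropped below the shelf while a finger still holds the flap open (value of joint flap above 0.2 rad and contact force between the fingers and flap above 0.2 N and z of carton_center in the frame of caddy below 0.1 m), for 0.1 s.
At the end, for the whole second after the job is handed in: The carton lies at rest inside the caddy (its centre within the walls and at least 20 mm below the shelf's top) and the flap is shut (below 0.08 rad) (z of carton_center in the frame of caddy between 0 and 0.1 m and x of carton_center in the frame of caddy between -0.125 and 0.11 m and y of carton_center in the frame of caddy between -0.109 and 0.109 m and value of joint flap below 0.08 rad and linear speed of carton below 0.03 m/s); the robot touches nothing.
It fails at once if the carton is lifted (centre more than 25 mm higher than when it lies on the shelf) (z of carton_center in the frame of caddy above 0.16 m).
It fails at once if the carton is shoved against the flap (over 1.5 N) while its middle is still over the shelf (contact force between carton and flap above 1.5 N and x of carton_center in the frame of caddy below -0.004 m).
It fails at once if the capsule is disturbed (moved over 20 mm) (distance of capsule from where it was at the start of the episode above 0.02 m).
It fails at once if the cup is disturbed (moved over 30 mm) (distance of cup from where it was at the start of the episode above 0.03 m).
It fails at once if the biscuits is disturbed (moved over 30 mm) (distance of biscuits from where it was at the start of the episode above 0.03 m).
It also fails if it takes over 35 s, if anything falls off the work surface, if the arm or the gripper's body presses on something with over 40 N, if the wrist force passes 120 N, or if a joint passes its speed limit or range.

## Working session

There is one attempt and no reset: what is moved stays moved. The work goes in short steps, Python scripts to look and compute and a tool call to move; the robot and the scene stay as the last step left them, time stands still between calls to the robot, and variables do not carry over. Pictures are saved under pics/ and viewed, at most 10 in all, crops included, and the job is handed in when it is done.

Besides the shell and the picture viewer there is one more tool, called by a JSON object that holds its "fn" and its "kwargs". step_arm: Moves the arm, as the interface text tells. Shift numbers are shares of 150 mm and turn numbers shares of 45 degrees, none past 1 either way. Its arguments: {"type":"object","properties":{"series":{"type":"array","items":{"type":"array","items":{"type":"array","items":{"type":"number","minimum":-1,"maximum":1}}}}},"required":["series"]}

```bash
mkdir -p pics; cat > h.py <<'E'
import numpy as np, cv2
from cell import ctrl
def snap(n,f):
    p=ctrl.get_image(n); cv2.imwrite('pics/'+f,p['img'][:,:,::-1]); return p
def ray(p,uv):
    R=np.array(p['R']);t=np.array(p['t']).ravel()
    return -R.T@t, R.T@np.array([(uv[0]-p['cx'])/p['fx'],(uv[1]-p['cy'])/p['fy'],1])
def atz(p,uv,z):
    c,d=ray(p,uv); return c+d*(z-c[2])/d[2]
def proj(p,X):
    q=np.array(p['R'])@np.array(X)+np.array(p['t']).ravel(); return np.array([p['fx']*q[0]/q[2]+p['cx'],p['fy']*q[1]/q[2]+p['cy']])
E
python3 - <<'E'
from h import *
ps=[snap(n,n+'0.png') for n in('top','side')]
for p in ps:
    print(np.round(ray(p,(280,210)),2).tolist(), p['fx'])
    for t in['caddy','shelf_edge','flap_hinge','flap','carton_center','capsule','cup','biscuits']:
        try: r=ctrl.recognise(p,t)
        except Exception as e: r=str(e);print(t,r);continue
        print(t,[(np.round(a['centre']).tolist(),round(a['score'],2)) for a in r])
print({k:np.round(v,3).tolist() for k,v in ctrl.read_state().items()})
E
```

```text
[[462.47, 34.07, 949.16], [0.07, -0.0, -1.0]] 430.38585815458265
caddy [([342.0, 178.0], 0.96), ([295.0, 230.0], 0.69)]
shelf_edge []
flap_hinge [([342.0, 177.0], 0.84)]
flap []
carton_center [([336.0, 207.0], 0.95), ([306.0, 292.0], 0.85), ([424.0, 272.0], 0.74)]
capsule [([295.0, 231.0], 0.71)]
cup [([236.0, 187.0], 0.7)]
biscuits [([420.0, 216.0], 0.56)]
[[203.38, 451.98, 666.11], [0.43, -0.58, -0.7]] 390.62544051581085
caddy [([281.0, 201.0], 0.96)]
shelf_edge [([279.0, 199.0], 0.84)]
flap_hinge [([282.0, 202.0], 0.79)]
flap [([268.0, 170.0], 0.67)]
carton_center [([302.0, 186.0], 0.76), ([390.0, 196.0], 0.64), ([360.0, 276.0], 0.56)]
capsule [([306.0, 222.0], 0.54)]
cup [([232.0, 270.0], 0.93)]
biscuits [([282.0, 200.0], 0.6)]
{'clock': 0.9, 'qpos': [-1.286, 0.628, 0.038, 1.517, -0.027, 0.996, -0.02], 'qd': [0.0, -0.001, -0.0, -0.0, -0.001, -0.001, 0.0], 'tau': [0.001, -56.326, 1.226, -19.378, 0.011, 0.001, -0.0], 'eef_pos': [223.351, 610.45, 231.335], 'tool_rot': [3.142, -0.0, 2.791], 'force': [0.205, 0.579, -0.175], 'torque': [0.045, -0.014, 0.042], 'gripper_force': 0.0, 'width': 85.589}
```

View pics/top0.png

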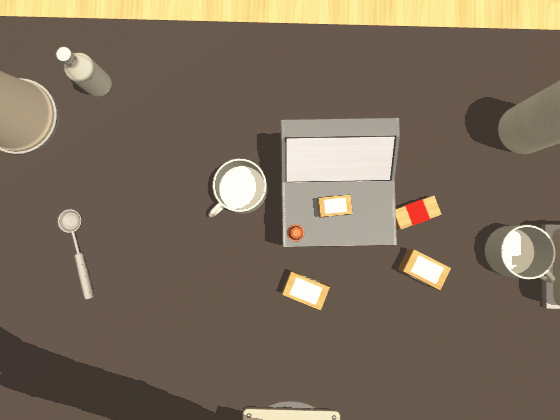

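View pics/side0.png

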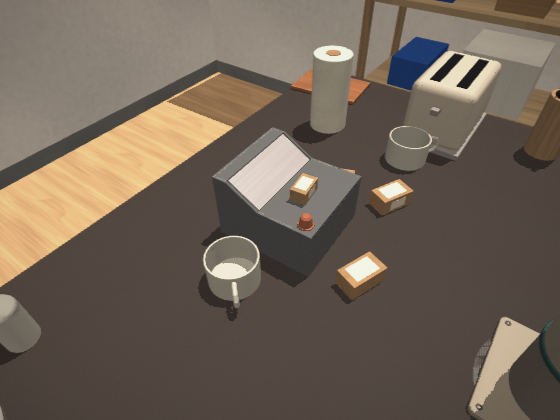

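The candidates for the carton in the top view are (336,207) on the shelf, and (306,292) and (424,272) on the counter. The last two are larger and not on the shelf, so I choose (336,207). The capsule is at (295,232), the cup at (238,187) and the biscuits at (418,213). Next I fit the caddy pose and check the choice in a crop.

```bash
cat > m.py <<'E'
from h import *
from scipy.optimize import least_squares
ps={n:ctrl.get_image(n) for n in('top','side')}
def quad(img,lo,hi,box):
    x0,y0,x1,y1=box; h=cv2.cvtColor(img,cv2.COLOR_RGB2HSV)
    m=np.zeros(h.shape[:2],np.uint8); m[y0:y1,x0:x1]=cv2.inRange(h,lo,hi)[y0:y1,x0:x1]
    m=cv2.morphologyEx(m,cv2.MORPH_CLOSE,np.ones((5,5)))
    c=max(cv2.findContours(m,0,2)[0],key=cv2.contourArea); return c,m
L=[]
for n,box in(('top',(282,128,400,190)),('side',(222,128,318,215))):
    c,m=quad(ps[n]['img'],(0,0,120),(179,70,255),box)
    hull=cv2.convexHull(c)
    q=cv2.approxPolyN(hull,4,ensure_convex=True).reshape(-1,2)
    print(n,cv2.contourArea(c),q.tolist()); L.append((n,q))
def W(s,c):
    a=s[2]; return np.array([s[0]+c[0]*np.cos(a)-c[1]*np.sin(a),s[1]+c[0]*np.sin(a)+c[1]*np.cos(a),c[2]])
C=[(75,100,165),(75,-100,165),(0,-100,120),(0,100,120)]
def res(s,ns):
    r=[]
    for n,q in L:
        if n not in ns: continue
        for c in C:
            u=proj(ps[n],W(s,c)); d=q-u; r+=list(d[np.argmin((d**2).sum(1))])
    return r
for ns in(['top'],['side'],['top','side']):
    f=least_squares(res,[530,-40,0],args=(ns,),loss='soft_l1'); print(ns,f.x.round(3),np.round(f.fun,1).tolist())
s=f.x
c,m=quad(ps['top']['img'],(3,80,60),(28,255,255),(312,185,360,226))
r=cv2.minAreaRect(c);print(r)
w=atz(ps['top'],r[0],150)
d=w[:2]-s[:2];a=s[2];print('carton world',w,'caddy',d@[np.cos(a),np.sin(a)],d@[-np.sin(a),np.cos(a)])
bw=np.array([atz(ps['top'],b,150) for b in cv2.boxPoints(r)]);e=np.diff(bw[:,:2],axis=0);print(np.linalg.norm(e,axis=1),np.degrees(np.arctan2(e[:,1],e[:,0]))-np.degrees(a))
for n,z,u in(('capsule',145,(295.5,232.5)),('cup',72,(238.5,186.5)),('bisc',28,(418,212.5))):
    w=atz(ps['top'],u,z);d=w[:2]-s[:2];print(n,w.round(),d@[np.cos(a),np.sin(a)],d@[-np.sin(a),np.cos(a)])
im=cv2.resize(ps['top']['img'][110:260,265:455],None,fx=4,fy=4)
for cc in C+[(-125,109,120),(-125,-109,120),(0,109,120),(0,-109,120),(110,109,165),(110,-109,165)]:
    u=(proj(ps['top'],W(s,cc))-(265,110)+.5)*4; cv2.circle(im,tuple(int(v) for v in u),3,(0,255,0),1)
cv2.polylines(im,[((cv2.boxPoints(r)-(265,110)+.5)*4).astype(int)],True,(255,0,255),1)
cv2.imwrite('pics/crop.png',im[:,:,::-1])
E
python3 m.py
```

```text
top 6977.5 [[400, 128], [394, 189], [282, 189], [282, 128]]
side 5759.0 [[317, 214], [259, 214], [215, 174], [317, 90]]
['top'] [579.226 -77.332 -31.395] [-5.1, -7.7, 4.6, -8.3, 4.4, 9.1, -4.5, 9.7]
['side'] [627.698  -7.24   -4.779] [0.5, -3.4, 28.9, -0.0, -0.5, 0.7, -25.8, 1.4]
['top', 'side'] [571.137 -77.511  -6.355] [-9.1, -7.2, 1.0, -17.7, 4.5, 0.2, -4.7, 10.3, -14.4, -2.8, 25.7, -44.0, 0.4, 51.9, 1.1, 5.0]
((334.3780517578125, 205.40240478515625), (19.877676010131836, 33.792049407958984), 83.6598129272461)
carton world [526.47127826 -67.32955932 150.        ] caddy -45.283092017353134 6.935001099712245
[63.09300839 37.10431744 62.90506391] [281.99899287 191.34188547 461.97803277]
capsule [474.   4. 145.] -102.47750260346619 73.98291465204045
cup [566. 120.  72.] -18.944961067809057 196.59179557624626
bisc [ 526. -262.   28.] -32.01059901775174 -187.66513635278974
```

View pics/crop.png

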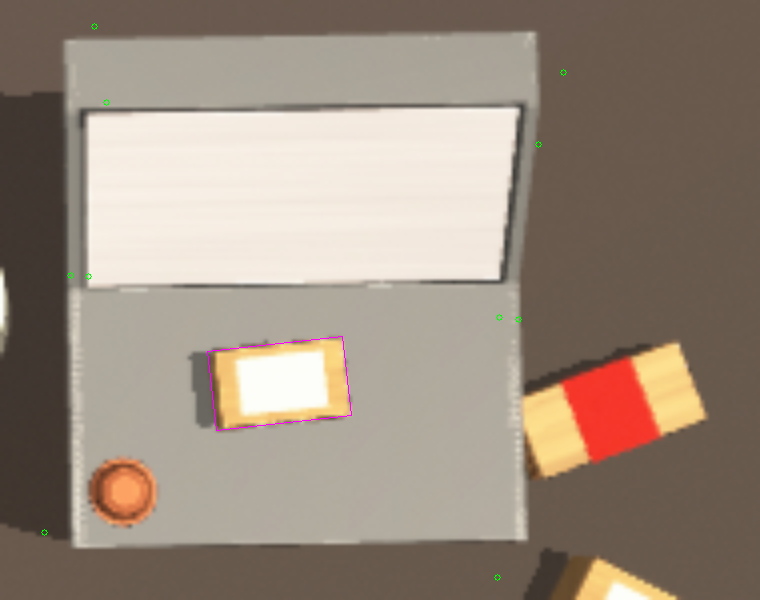

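The crop shows the small carton flat on the shelf at crop pixel (280,383). The capsule is at (123,492) and the biscuits touch the right wall at (615,410). The automatic flap mask was wrong, so I refit from the corners I read in the crop.

```bash
python3 - <<'E'
from h import *
from scipy.optimize import least_squares
p=ctrl.get_image('top')
def W(s,c):
    a=s[2]; return np.array([s[0]+c[0]*np.cos(a)-c[1]*np.sin(a),s[1]+c[0]*np.sin(a)+c[1]*np.cos(a),c[2]])
C=[(75,100,165),(75,-100,165),(0,-100,120),(0,100,120),(-125,109,120),(-125,-109,120),(110,109,165),(110,-109,165)]
U=[(86,112),(520,107),(500,281),(88,287),(74,546),(526,540),(66,40),(536,33)]
U=np.array(U)/4-.5+(265,110)
f=least_squares(lambda s:np.ravel([proj(p,W(s,c))-u for c,u in zip(C,U)]),[530,-70,0]);s=f.x
print(s,f.fun.round(1).tolist())
a=s[2];R=np.array([[np.cos(a),np.sin(a)],[-np.sin(a),np.cos(a)]])
np.save('s.npy',s)
T=lambda u,z:(R@(atz(p,np.array(u)/4-.5+(265,110),z)[:2]-s[:2])).round(1)
for u in[(210,351),(343,337),(351,415),(217,430)]:print('c',T(u,150))
print('caps',T((123,492),145),'bisc',T((615,410),28))
q=ctrl.get_image('side')
for t in('carton_center','capsule'):
    for r in ctrl.recognise(q,t)[:1]:
        w=atz(q,r['centre'],137);print(t,w,R@(w[:2]-s[:2]))
for c in C[:4]: print(proj(q,W(s,c)).round())
E
```

```text
[ 5.77253930e+02 -7.71608164e+01  4.08666617e-02] [0.2, 0.3, -0.1, -0.0, -0.0, 0.1, -0.1, 0.1, -0.3, 0.1, 0.2, -0.1, -0.0, -0.3, 0.2, -0.2]
c [-34.6  44. ]
c [-29.  -18.2]
c [-65.5 -21. ]
c [-71.5  41.4]
caps [-99.6  85.4] bisc [ -58.  -183.5]
carton_center [ 373.74761251 -146.50815251  137.        ] [-206.16961039  -60.97512708]
capsule [471.99954429   9.69468207 137.        ] [-101.61799997   91.0831788 ]
[228. 180.]
[283. 133.]
[310. 160.]
[260. 210.]
```

The caddy fits at (577.3, -77.2) mm with yaw 0.041, and residuals are 0.3 px or less. The carton is at caddy (-50, 11.5), with top-face sizes of about 37 x 62, so it is the right one. My plan is to line up the fingers along caddy x with an opening of about 64. The near finger goes behind the carton and the far finger goes to the flap, then I push in +x. First I turn the tool to yaw 1.612.

{"fn": "step_arm", "kwargs": {"series": [[[0,0,0.188,0,0,0,0.25],[0,0,0.188,0,0,0,0.25],[0,0,0.188,0,0,0,0.25],[0,0,0.188,0,0,0,0.25],[0,0,0.188,0,0,0,0.25],[0,0,0.188,0,0,0,0.25],[0,0,0.188,0,0,0,0.25],[0,0,0.185,0,0,0,0.25],[0,0,0,0,0,0,0.25]]]}}

```text
clock: 2.1
eef_pos: [223.1, 610.5, 231.2]
tool_rot: [3.141, 0.0, 1.612]
force: [-0.1, -0.0, -0.0]
width: 63.8
gripper_force: 0.0
```

{"fn": "step_arm", "kwargs": {"series": [[[0,0,0,-0.2875,0.1175,0,0.25],[0,0,0,-0.2875,0.1175,0,0.25],[0,0,0,-0.2875,0.1175,0,0.25],[0,0,0,-0.2875,0.1175,0,0.25],[0,0,0,-0.2875,0.1175,0,0.25],[0,0,0,-0.2875,0.1175,0,0.25],[0,0,0,-0.2875,0.1175,0,0.25],[0,0,0,-0.2875,0.1175,0,0.25],[0,0,0,-0.2875,0.1175,0,0.25],[0,0,0,-0.2875,0.1175,0,0.25],[0,0,0,-0.2875,0.1175,0,0.25],[0,0,0,-0.2875,0.1175,0,0.25]]]}}

```text
clock: 3.3
eef_pos: [456.7, 100.4, 231.7]
tool_rot: [3.141, -0.0, 1.616]
force: [0.5, 0.0, 0.2]
width: 63.6
gripper_force: 0.0
```

{"fn": "step_arm", "kwargs": {"series": [[[0,0,0,-0.2875,0.1175,0,0.25],[0,0,0,-0.2875,0.1175,0,0.25],[0,0,0,-0.2875,0.1175,0,0.25],[0,0,0,-0.2875,0.1175,0,0.25],[0,0,0,0,0,0.15,0.25],[0,0,0,0,0,0.15,0.25],[0,0,0,0,0,0,0.25]]]}}

```text
clock: 4.0
eef_pos: [531.5, -67.3, 184.0]
tool_rot: [-3.136, -0.001, 1.614]
force: [0.2, 0.2, 0.6]
width: 64.2
gripper_force: 0.0
```

```bash
cat > st.py <<'E'
from h import *
import sys
s=np.load('s.npy');a=s[2];R=np.array([[np.cos(a),np.sin(a)],[-np.sin(a),np.cos(a)]])
st=ctrl.read_state();e=np.array(st['eef_pos']);print('caddy',R@(e[:2]-s[:2]),e[2],np.round(st['tool_rot'],3),np.round(st['force'],1),st['width'],st['clock'])
if len(sys.argv)>1:
    ims=[ctrl.get_image(n)['img'][:,:,::-1] for n in('top','side')]
    cv2.imwrite('pics/'+sys.argv[1],np.hstack([cv2.resize(ims[0][110:260,265:455],(400,316)),cv2.resize(ims[1][95:275,200:400],(400,360))[:316]]))
E
python3 st.py a1.png
```

```text
caddy [-45.34942036  11.71716216] 183.9923915020426 [-3.136e+00 -1.000e-03  1.614e+00] [0.2 0.2 0.6] 64.15649762167938 4.0
```

View pics/a1.png

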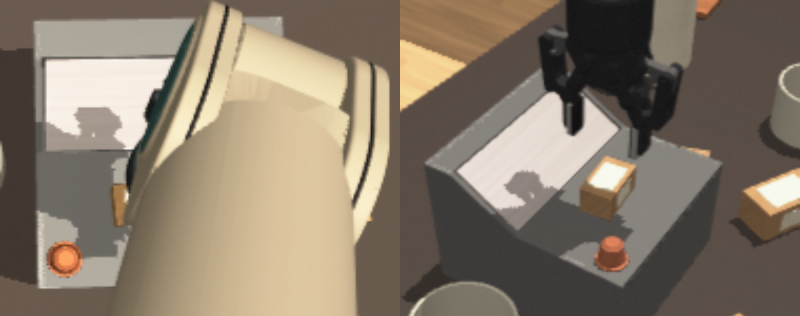

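The crop shows the near finger ahead of the carton's robot side and the far finger above the flap foot. The capsule is clear at side-crop (612,255). The wide knuckles have to stay off the hood. Next I descend.

{"fn": "step_arm", "kwargs": {"series": [[[0,0,0,0,0,0.2,0.25],[0,0,0,0,0,0.17,0.25],[0,0,0,0,0,0,0.25],[0,0,0,0,0,0,0.25]]]}}

```text
clock: 4.5
eef_pos: [534.2, -67.3, 132.0]
tool_rot: [3.14, 0.0, 1.613]
force: [0.3, 0.5, -0.1]
width: 64.1
gripper_force: 0.0
```

{"fn": "step_arm", "kwargs": {"series": [[[0,0,0,0,0,0.02,0.25],[0,0,0,0,0,0.02,0.25],[0,0,0,0,0,0,0.25]]]}}

```text
clock: 4.8
eef_pos: [533.8, -67.3, 125.3]
tool_rot: [3.141, -0.0, 1.612]
force: [0.1, -0.5, -0.3]
width: 64.1
gripper_force: 0.0
```

```bash
python3 st.py a2.png
```

```text
caddy [-43.03037556  11.60237056] 125.29186667060327 [ 3.141 -0.     1.612] [ 0.1 -0.5 -0.3] 64.11561242084248 4.8
```

View pics/a2.png

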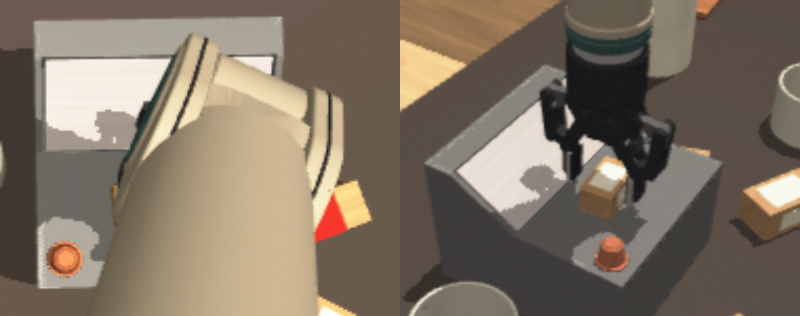

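The fingers straddle the carton, with the near finger behind it at (637,190) and the far finger at the flap foot at (572,178). I feel for the shelf in small steps.

{"fn": "step_arm", "kwargs": {"series": [[[0,0,0,0,0,0.02,0.25],[0,0,0,0,0,0.01,0.25],[0,0,0,0,0,0,0.25]]]}}

```text
clock: 5.2
eef_pos: [533.2, -67.4, 120.0]
tool_rot: [-3.141, -0.0, 1.612]
force: [-0.5, 0.2, 0.3]
width: 63.8
gripper_force: 0.0
```

{"fn": "step_arm", "kwargs": {"series": [[[0,0,0,0,0,0.01,0.25],[0,0,0,0,0,0.01,0.25],[0,0,0,0,0,0,0.25]]]}}

```text
clock: 5.5
eef_pos: [533.3, -67.4, 117.0]
tool_rot: [-3.141, -0.0, 1.612]
force: [-0.4, -0.4, -0.5]
width: 63.9
gripper_force: 0.0
```

{"fn": "step_arm", "kwargs": {"series": [[[0,0,0,0,0,0.01,0.25],[0,0,0,0,0,0,0.25]]]}}

```text
clock: 5.7
eef_pos: [533.4, -67.4, 115.6]
tool_rot: [-3.141, -0.0, 1.612]
force: [0.6, 2.1, 0.6]
width: 63.8
gripper_force: 0.0
```

{"fn": "step_arm", "kwargs": {"series": [[[0,0,0,0,0,0.01,0.25],[0,0,0,0,0,0,0.25]]]}}

```text
clock: 5.9
eef_pos: [533.3, -67.4, 114.1]
tool_rot: [-3.141, -0.0, 1.612]
force: [-0.7, -0.2, -0.6]
width: 64.1
gripper_force: 0.0
```

{"fn": "step_arm", "kwargs": {"series": [[[0,0,0,0,0.027,0,0.25],[0,0,0,0,0.027,0,0.25],[0,0,0,0,0.027,0,0.25],[0,0,0,0,0.027,0,0.25],[0,0,0,0,0.027,0,0.25],[0,0,0,0,0.027,0,0.25],[0,0,0,0,0.027,0,0.25],[0,0,0,0,0,0,0.25]]]}}

```text
clock: 6.7
eef_pos: [562.4, -66.2, 114.2]
tool_rot: [3.141, 0.0, 1.612]
force: [-4.3, -0.0, 1.1]
width: 64.2
gripper_force: 1.6
```

```bash
python3 st.py a3.png
```

```text
caddy [-14.41198639  11.5717754 ] 114.17844480189726 [3.141 0.    1.612] [-4.3 -0.   1.1] 64.22049505972367 6.7
```

View pics/a3.png

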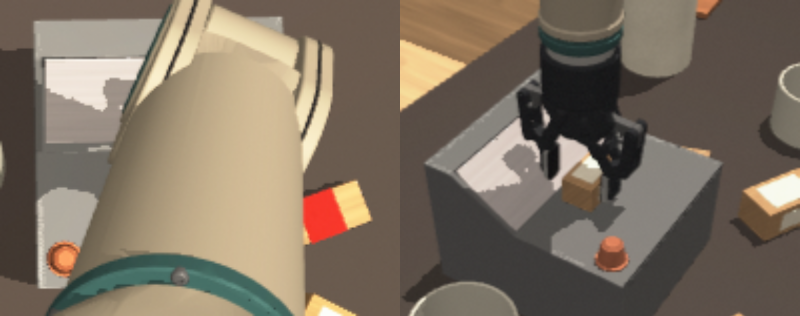

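The flap has begun to open and the carton moves square ahead of the near finger at (583,190). I continue.

{"fn": "step_arm", "kwargs": {"series": [[[0,0,0,0,0.027,0,0.25],[0,0,0,0,0.027,0,0.25],[0,0,0,0,0.027,0,0.25],[0,0,0,0,0,0,0.25],[0,0,0,0,0,0,0.25]]]}}

```text
clock: 7.3
eef_pos: [573.5, -65.7, 114.1]
tool_rot: [-3.141, -0.0, 1.612]
force: [-4.5, -0.6, 0.1]
width: 63.5
gripper_force: 1.9
```

{"fn": "step_arm", "kwargs": {"series": [[[0,0,0,0,0.02,0,0.25],[0,0,0,0,0.02,0,0.25],[0,0,0,0,0.02,0,0.25],[0,0,0,0,0,0,0.25]]]}}

```text
clock: 7.7
eef_pos: [580.8, -65.4, 113.9]
tool_rot: [-3.137, -0.001, 1.612]
force: [-8.2, 0.0, 2.4]
width: 64.2
gripper_force: 3.8
```

```bash
python3 st.py a4.png
```

```text
caddy [ 4.01332806 11.62202705] 113.88399477228275 [-3.137e+00 -1.000e-03  1.612e+00] [-8.2  0.   2.4] 64.17977187143039 7.7
```

View pics/a4.png

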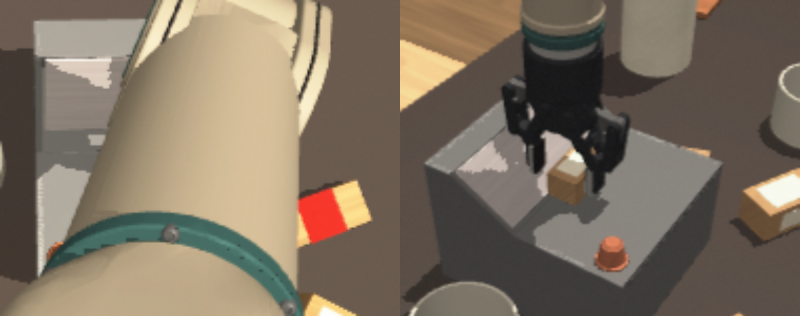

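The carton is at about x -10 and the flap is well open. The force fits the spring. I push on past the edge.

{"fn": "step_arm", "kwargs": {"series": [[[0,0,0,0,0.02,0,0.25],[0,0,0,0,0.02,0,0.25],[0,0,0,0,0,0,0.25]]]}}

```text
clock: 8.1
eef_pos: [584.5, -65.2, 113.7]
tool_rot: [-3.133, -0.002, 1.611]
force: [-11.3, -0.6, 6.8]
width: 63.8
gripper_force: 6.0
```

{"fn": "step_arm", "kwargs": {"series": [[[0,0,0,0,0.02,0,0.25],[0,0,0,0,0.02,0,0.25],[0,0,0,0,0,0,0.25]]]}}

```text
clock: 8.4
eef_pos: [589.4, -65.0, 113.6]
tool_rot: [-3.13, -0.002, 1.611]
force: [-14.3, -0.7, 7.8]
width: 63.7
gripper_force: 7.5
```

```bash
python3 st.py a5.png
```

```text
caddy [12.59550576 11.64830531] 113.58798724159375 [-3.130e+00 -2.000e-03  1.611e+00] [-14.3  -0.7   7.8] 63.696577781383446 8.4
```

View pics/a5.png

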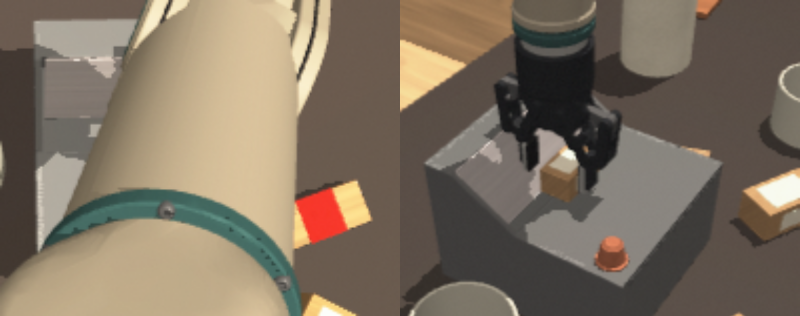

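The force is rising because the far knuckle now bears on the flap near its hinge. I hold the far finger there and advance the near one by closing the gripper while the centre moves half as far. I also raise the tool slightly, because the tips swing forward as they close.

{"fn": "step_arm", "kwargs": {"series": [[[0,0,0,0,0.01,-0.005,0.28],[0,0,0,0,0.01,-0.005,0.31],[0,0,0,0,0.01,-0.005,0.34],[0,0,0,0,0,0,0.34]]]}}

```text
clock: 8.9
eef_pos: [596.9, -64.8, 115.8]
tool_rot: [-3.137, -0.001, 1.612]
force: [-8.5, -0.1, 0.3]
width: 56.2
gripper_force: 4.0
```

{"fn": "step_arm", "kwargs": {"series": [[[0,0,0,0,0.01,-0.005,0.37],[0,0,0,0,0.01,-0.005,0.4],[0,0,0,0,0,0,0.4]]]}}

```text
clock: 9.2
eef_pos: [599.6, -64.7, 117.1]
tool_rot: [-3.136, -0.001, 1.611]
force: [-7.8, -0.7, -0.7]
width: 51.3
gripper_force: 3.6
```

```bash
python3 st.py a6.png
```

```text
caddy [22.80759759 11.57684969] 117.07124539145835 [-3.136e+00 -1.000e-03  1.611e+00] [-7.8 -0.7 -0.7] 51.29211182893581 9.2
```

View pics/a6.png

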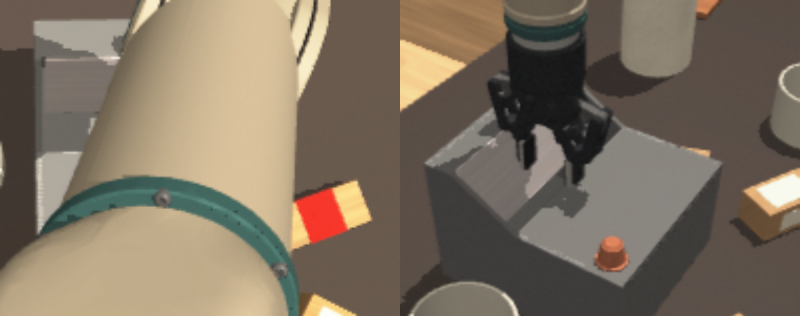

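The carton has gone from the shelf (no longer at side-crop (560,180)), so it has dropped in while the flap was held. I hold briefly, draw back, rise, and clear the view.

{"fn": "step_arm", "kwargs": {"series": [[[0,0,0,0,0,0,0.4],[0,0,0,0,0,0,0.4],[0,0,0,0,0,0,0.4],[0,0,0,0,0,0,0.4],[0,0,0,0,0,0,0.4]]]}}

```text
clock: 9.8
eef_pos: [599.6, -64.7, 117.1]
tool_rot: [-3.136, -0.001, 1.611]
force: [-7.4, -1.1, -0.4]
width: 51.1
gripper_force: 3.5
```

```bash
python3 - <<'E'
from h import *
p=ctrl.get_image('side'); h=cv2.cvtColor(p['img'],cv2.COLOR_RGB2HSV)[140:215,222:318]
m=cv2.inRange(h,(5,90,50),(28,255,255)); print(m.sum()/255, np.argwhere(m)[:5]+[140,222], ctrl.read_state()['force'])
E
```

```text
13.0 [[213 303]
 [213 304]
 [213 305]
 [213 306]
 [213 307]] [-7.20201953 -0.81669998 -0.79668612]
```

{"fn": "step_arm", "kwargs": {"series": [[[0,0,0,0,-0.06,0,0.4],[0,0,0,0,-0.06,0,0.4],[0,0,0,0,-0.06,0,0.4],[0,0,0,0,-0.1,-0.02,0.4],[0,0,0,0,-0.1,-0.1,0.4],[0,0,0,0,-0.15,-0.2,0.4],[0,0,0,0,-0.1,-0.28,0.4],[0,0,0,0,-0.1,-0.28,0.4],[0,0,0,0.25,-0.1,0,0.4],[0,0,0,0.3,0,0,0.4],[0,0,0,0.3,0,0,0.4],[0,0,0,0.3,0,0,0.4]]]}}

```text
clock: 11.05
eef_pos: [472.6, 105.0, 251.2]
tool_rot: [3.136, -0.002, 1.612]
force: [1.5, 0.3, 0.5]
width: 51.4
gripper_force: 0.0
```

{"fn": "step_arm", "kwargs": {"series": [[[0,0,0,0.3,0,0,0.4],[0,0,0,0.3,0,0,0.4],[0,0,0,0.3,0,0,0.4],[0,0,0,0.3,0,0,0.4],[0,0,0,0,0,0,0.4],[0,0,0,0,0,0,0.4]]]}}

```text
clock: 11.65
eef_pos: [464.2, 284.4, 250.3]
tool_rot: [3.139, -0.001, 1.615]
force: [0.0, 0.1, -0.1]
width: 51.2
gripper_force: 0.0
```

```bash
python3 st.py a7.png
```

```text
caddy [-98.22868217 365.88670071] 250.3267882663991 [ 3.139e+00 -1.000e-03  1.615e+00] [ 0.   0.1 -0.1] 51.1899325812953 11.65
```

View pics/a7.png

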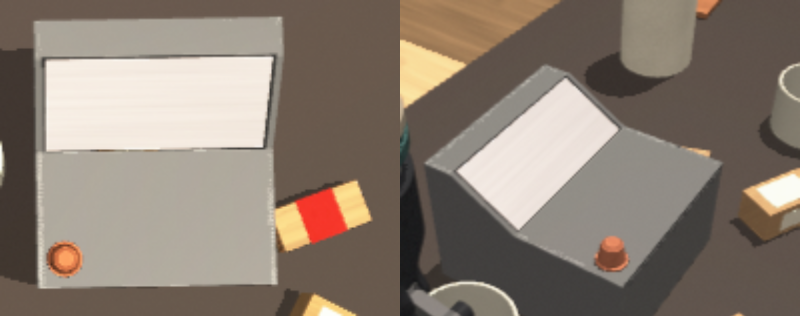

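The crops show an empty shelf, the flap shut in its original outline, the capsule and biscuits in place, and the arm clear. I hand the job in.

```bash
python3 -c "
from cell import ctrl
print(ctrl.finish_job())"
```

```text
the job is handed in; nothing more can be done
None
```

The job is handed in at about 12 s of the 35 s allowed: the carton dropped into the caddy while a finger held the flap open, and the flap is shut; the capsule and biscuits look unmoved and I never touched the cup, but the hand-in returned no verdict.

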